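# Seat a well plate in the corner of a plate shaker and clamp it

### The job

Get the uncovered well plate on the shaker ready for shaking: slide it into the corner of the two blue fences until it sits square and fully flush against both, then press the red handle of the toggle clamp down past its stiff point until it locks with the plate still flush. Keep the plate flat on the platform, and leave the glassware and the other things on the bench where they are.

Things in the scene. Friction and masses are not known exactly. Their poses are not given: they have to be found in the camera images.
- shaker: Plate shaker, fixed: white housing, flat dark grey platform 190 mm (its x) by 280 mm (its y), top 90 mm above the bench. Origin on the bench; the platform spans x -115 to 75, y -150 to 130 mm from it. x points away from the robot (turned by up to 0.3 rad), y left, z up. Nothing stands on the platform to the near (-x) and right (-y) of the plate.
- nest_corner (a point): Inside corner of the two blue fence bars (9 mm high) at platform height; axes as the shaker. The long fence's face is its plane x = 0, running 187 mm to -y; the short fence's face is its plane y = 0, running 110 mm to -x. The plate lies in its -x, -y quadrant: seated, its centre is 42.8 mm to -x and 63.9 mm to -y of here.
- plate: Uncovered white 24-well plate, grey round wells, 85.5 mm (its x) by 127.8 mm (its y), 20 mm high, 60 to 140 g, loose on the platform 2 to 7 cm short of its seat in both directions and up to 0.3 rad askew. Origin: centre of its underside; x and y along its sides, x away from the robot. Too wide to grip; it slides easily when pushed at its sides with fingertips.
- plate_corner (a point): The plate's far left bottom corner (+x, +y), which belongs in nest_corner.
- clamp_handle (a joint): Angle of the clamp's red handle, rad: 0 open (raised 0.95 above level), 0.95 locked (level). Starts open, 0 to 0.04. Pressed down it stiffens to about 0.4 rad (0.8 N m, some 9 N at handle_grip), eases by 0.7, and past about 0.8 snaps on by itself to 0.95 and stays; let go earlier it springs back. A clamp arm geared to it comes down over the short fence onto the plate's rim.
- clamp_pivot (a point): Handle's pivot, 42 mm above the platform, behind the short fence (35 mm to +y of nest_corner). The handle turns about the shaker's x axis through it and points from it to the shaker's +y and upward.
- handle_grip (a point): Point on the centre line of the round red handle, 85 mm from the pivot; the handle is 16 mm thick, its red sleeve reaching from 40 to 115 mm from the pivot. It moves with the handle.
- tube_rack: Round cream test-tube rack with glass tubes, 170 mm across, 131 mm high; bystander. Origin: centre of its underside.
- beaker: Glass beaker, 68 mm across, 90 mm high; bystander. Origin: centre of its underside.
- flask: Conical glass flask, 82 mm across, 122 mm high; bystander. Origin: centre of its underside.
- wash_bottle: White wash bottle with red spout, 66 mm across, 182 mm high; bystander. Origin: centre of its underside.
- strip_tub: Small yellow tub of indicator strips with white cap, 45 mm across, 69 mm high; bystander. Origin: centre of its underside.
- lidded_plate: Another well plate with a bluish lid, 86 by 128 mm, 23 mm high, lying on the bench; bystander, not the one to clamp. Origin: centre of its underside.

How it is judged (in metres and radians):
On the way, in this order (a step that is already met when the one before it is completed fails the run):
1. the plate sits square and flush against both fences, with the clamp still open (x of plate_corner in the frame of nest_corner above -0.0025 m and y of plate_corner in the frame of nest_corner above -0.0025 m and angle between the x axis of plate and the x axis of shaker, either way round below 0.02 rad and z of plate in the frame of nest_corner below 0.002 m and value of joint clamp_handle below 0.4 rad), for 0.2 s.
2. the clamp handle is down in its locked position with the plate still flush (value of joint clamp_handle above 0.88 rad and x of plate_corner in the frame of nest_corner above -0.0025 m and y of plate_corner in the frame of nest_corner above -0.0025 m), for 0.2 s.
At the end, for the whole second after the job is handed in: The plate lies flat on the platform with its far left corner within 2.5 mm of both fence faces and its sides square to the fences within 0.02 rad, the clamp handle is down in its lock (beyond 0.88 rad), and all is at rest (all of step 2 and angle between the x axis of plate and the x axis of shaker, either way round below 0.02 rad and angle between plate's own z axis and vertical below 0.03 rad and z of plate in the frame of nest_corner between -0.002 and 0.002 m and linear speed of plate below 0.01 m/s); the robot touches nothing.
It fails at once if the plate tipped up by more than 0.2 rad (angle between plate's own z axis and vertical above 0.2 rad).
It fails at once if a bystander on the bench shifted by more than 20 mm (distance of any of tube_rack, beaker, flask, wash_bottle, strip_tub, lidded_plate from where it was at the start of the episode above 0.02 m).
It also fails if it takes over 64 s, if anything falls off the work surface, if the arm or the gripper's body presses on something with over 40 N, if the wrist force passes 120 N, or if a joint passes its speed limit or range.

### The arm

A 6-joint arm with a two-finger parallel gripper is mounted at the origin on the work surface. World frame = base frame: x ahead of the robot, y to its left, z up, the work surface at z = 0. Lengths are in mm, angles in rad, forces in N, time in s.
With the tool pointing down it reaches from about 325 to 875 mm from the base axis. Payload 4.4 kg.
Tool frame: the origin (TCP) lies at the very end of the fingers, on their centre line; the grasp point (between the pads) lies 19 mm behind it (robot.grip_depth is the z of the grasp point in the tool frame, in mm); z points along the fingers, y is the direction in which the jaws open and shut (so a half turn about z gives the same grasp; the last joint's range is limited). The gripper opens to 85 mm and grips with 20 to 120 N. Pads are 22 mm wide; open, the fingers measure 114 mm over their backs; the gripper's body (76 mm by 85 mm) begins 54 mm behind the grasp point. The pads swing forward as they close: fully open they stand 13 mm farther back than shut.
Start: joints at [1.101, 0.207, 1.542, -0, 1.393, -0.15], TCP at [180.776, 545.845, 203.782] pointing down, gripper open.
Joint ranges: [-2.73, 2.73], [-0.86, 2.22], [0.23, 2.46], [-1.11, 4.25], [0.08, 2.63], [-2.82, 2.82]. Speed limits (rad/s): [2.79, 2.79, 3.14, 3.14, 3.14, 3.14].

### API

Orientations are given as a rotation vector (axis times angle).
In Python, from plant import robot gives the robot as it stands. The module is installed in compiled form; this text tells all that it offers.
- The arm moves only by the tool send_rows, never from a script. Its arguments are lists of equal length, an entry for each row: "dp": the shift along the tool's x, y, z in cm, a list of three; "rotation": the turn, a rotation vector about the tool's x, y, z in rad, a list of three; "gripper": the gripper's target within -1 to 1 (shut at 1, half-way at 0, fully open at -1). In form: {"dp": [[tx, ty, tz], ...], "rotation": [[ax, ay, az], ...], "gripper": [gripper, ...]}. A call has exactly 5 rows; each row shifts and turns the commanded pose from where the row before left it, along the tool's axes as they then stand; what a row does not reach is not made up. A row lasts 1/8 s, in which the tool goes at most 62.5 mm and 10.7 degrees, less where a joint would pass 70% of its speed; a pose out of reach is approached as far as the arm can. A call with a gripper value outside its range is refused whole. The fingers move at their own pace and stop on an object; "squeeze" is the grip in N (left out, the last holds). Time passes only in rows, so rows that do not move let the fingers close, or fill a call up. It gives the time, the measured TCP pose, the force and the opening at its end, in the units of the state.
- robot.get_obs(): the state, without advancing time (a new reading comes with each control period).
- robot.grab_frame(name): name is "side" or "top" or "wrist"; returns (picture, depth): 400x640x3 uint8, blue, green, red; 400x640 float32, mm along the optical axis (not along the pixel's ray), 0 where there is no reading.
- robot.camera_info(name): a dict with "fov_y" (degrees; the focal length in pixels is half the picture's height over the tangent of half this angle, whatever the lens; pixels are square), "cx", "cy" (the principal point, pixels), "D" ([k1, k2, p1, p2, k3] as OpenCV has them; the pictures are not rectified), "origin" and "rotation" of the camera in the world. Camera axes: x right, y down, z forward; pixel columns grow to the right and rows downward; lengths in mm; the calibration is good to about 2 mm. A picture is of the moment at which its call begins: read the wrist's pose just before it. camera_info takes no time and is no camera call; for the wrist camera it gives the pose at the moment of the call.
- robot.sign_off(): hands the job in, once; it reports no verdict.
The state is a dict: "clock": time; "joint_pos": joint angles; "joint_velocities": joint speeds; "tau": joint torques, N m; "tool_pos": TCP position; "tcp_rot": TCP orientation; "force": force on the tool from outside, world axes, zero at the start; "wrist_torque": the same for the moment, N m; "finger_gap": finger opening in mm.
Only numpy, scipy, OpenCV 4.12 (cv2) and the standard library are available. Lean on these libraries where they do the work, as an engineer would, in place of code of your own. Each camera call takes 0.05 s, during which the arm holds its last target. There are 200 camera calls.

## Working session

There is one attempt and no reset: what is moved stays moved. The work goes in short steps, Python scripts to look and compute and a tool call to move; the robot and the scene stay as the last step left them, time stands still between calls to the robot, and variables do not carry over. Pictures are saved under pics/ and viewed, about 8 in all and at most 12, crops included, and the job is handed in when it is done.

Besides the shell and the picture viewer there is one more tool, called after "Emit:" by a JSON object that holds its "fn" and its "kwargs". send_rows: Moves the arm, as the interface text tells. Its arguments: {"type":"object","properties":{"dp":{"type":"array"},"rotation":{"type":"array"},"gripper":{"type":"array"},"squeeze":{"type":"number"}},"required":["dp","rotation","gripper"]}

```bash
mkdir -p pics
cat > h.py <<'E'
import numpy as np, cv2
from plant import robot
def K(ci):
    f=200/np.tan(np.radians(ci["fov_y"])/2); return np.array([[f,0,ci["cx"]],[0,f,ci["cy"]],[0,0,1.]])
def R(ci):
    r=np.array(ci["rotation"],float); return r if r.shape==(3,3) else cv2.Rodrigues(r)[0]
def ray(ci,uv):
    p=cv2.undistortPoints(np.array(uv,float).reshape(-1,1,2),K(ci),np.array(ci["D"],float)).reshape(-1,2)
    return np.c_[p,np.ones(len(p))]@R(ci).T
def plane(ci,uv,z):
    d=ray(ci,uv); o=np.array(ci["origin"],float); return o+d*((z-o[2])/d[:,2])[:,None]
def depthpts(ci,uv,dep):
    uv=np.array(uv,int).reshape(-1,2); d=ray(ci,uv); return np.array(ci["origin"],float)+d*dep[uv[:,1],uv[:,0]][:,None]
E
python3 - <<'E'
from h import *
np.set_printoptions(precision=3,suppress=True)
for n in ("top","side"):
    p,d=robot.grab_frame(n); ci=robot.camera_info(n); print(n,ci)
    cv2.imwrite(f"pics/{n}0.png",p); np.savez(f"{n}0.npz",p=p,d=d)
print(robot.get_obs())
E
```

```text
top {'fov_y': 54.755401288528404, 'cx': 317.62946573768426, 'cy': 207.64108905263978, 'D': array([-0.015,  0.   ,  0.   ,  0.   ,  0.   ]), 'origin': array([ 275.664,    7.117, 1357.739]), 'rotation': array([-2.104,  2.17 , -0.139])}
side {'fov_y': 44.73532756921445, 'cx': 313.80119978066693, 'cy': 204.12511734524608, 'D': array([-0.046,  0.   ,  0.   ,  0.   ,  0.   ]), 'origin': array([  345.928, -1007.954,  1016.752]), 'rotation': array([-2.27 ,  0.158, -0.055])}
{'clock': 0.1, 'joint_pos': array([ 1.101,  0.207,  1.543,  0.   ,  1.394, -0.151]), 'joint_velocities': array([ 0.001, -0.002, -0.003,  0.001,  0.001, -0.001]), 'tau': array([  0.   , -38.409, -29.255,  -0.   ,   0.005,   0.   ]), 'tool_pos': array([180.402, 545.168, 202.722]), 'tcp_rot': array([-0.5  , -3.101,  0.003]), 'force': array([ 0.182, -0.411,  0.052]), 'wrist_torque': array([ 0.   , -0.005,  0.017]), 'finger_gap': 85.39523095759091}
```

View pics/top0.png

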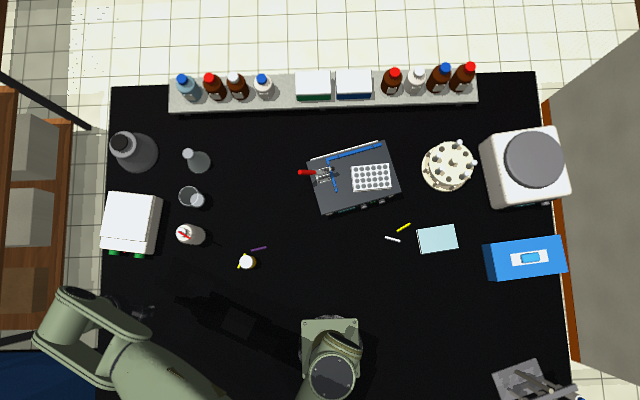

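View pics/side0.png

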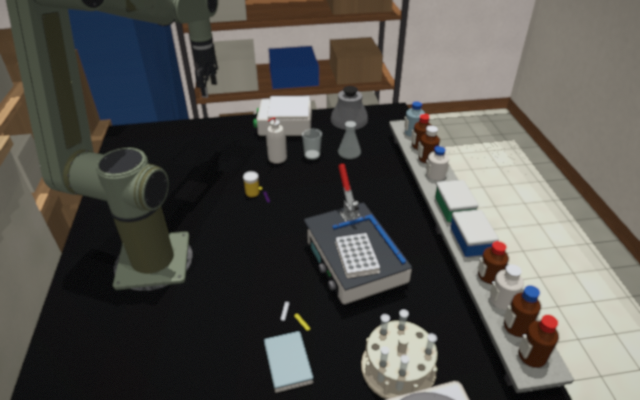

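The top view shows the shaker at about (353,178), the plate at (371,177), the blue corner near (330,160) and the red handle at (307,172). The side view confirms it, with the handle raised at (345,180). Next step is rough positions.

Run:
```python
from h import *
np.set_printoptions(precision=3,suppress=True)
z=np.load("top0.npz");p=z["p"];d=z["d"];ci=robot.camera_info("top")
roi=np.zeros(p.shape[:2],bool);roi[135:220,290:405]=1
hsv=cv2.cvtColor(p,cv2.COLOR_BGR2HSV);b,g,r=[p[...,i].astype(int) for i in range(3)]
def pts(m,zz):
    v,u=np.nonzero(m&roi); return np.c_[u,v],plane(ci,np.c_[u,v],zz)[:,:2]
bl=(b>120)&(b>r+60); uv,q=pts(bl,99); 
print("blue",len(q)); 
# long fence: fit of upper pixels
wh=(r>150)&(abs(r-b)<30)&roi; wh[:,:349]=0; wh[:162]=0
uv,w=pts(wh,110); rc=cv2.minAreaRect(w.astype(np.float32)); print("plate",rc,len(w))
rd=(r>120)&(r>b+60); uv,h=pts(rd,110); print("red uv",uv.min(0),uv.max(0))
P=depthpts(ci,uv,d);print("red 3d",P[np.argsort(P[:,1])][::8])
lf=q[q[:,0]>np.percentile(q[:,0],55)]
l=cv2.fitLine(lf.astype(np.float32),cv2.DIST_HUBER,0,.01,.01).ravel();print("long",l,np.degrees(np.arctan2(l[1],l[0])))
print(q[np.argsort(q[:,1])][::12])
```

```text
blue 252
plate ((556.8663330078125, -152.03250122070312), (86.68531799316406, 127.37981414794922), 3.6821024417877197) 663
red uv [298 170] [315 173]
red 3d [[567.321  29.258 174.032]
 [561.933  35.398 183.805]
 [567.94   41.387 186.208]
 [561.809  47.255 198.979]
 [560.062  53.095 206.908]
 [559.102  58.997 211.643]
 [553.65   64.639 222.023]
 [552.289  70.316 228.428]
 [559.372  76.358 225.544]]
long [   0.218   -0.976  659.405 -135.691] -77.41731
[[ 674.953 -194.483]
 [ 675.424 -181.039]
 [ 668.798 -170.593]
 [ 665.783 -156.979]
 [ 659.171 -146.56 ]
 [ 659.641 -133.13 ]
 [ 653.038 -122.733]
 [ 653.508 -109.307]
 [ 646.913  -98.932]
 [ 647.383  -85.509]
 [ 640.796  -75.156]
 [ 644.734  -61.872]
 [ 638.151  -51.536]
 [ 518.768  -40.385]
 [ 638.738  -34.756]
 [ 556.343  -31.791]
 [ 525.847  -30.695]
 [ 628.585  -27.676]
 [ 566.896  -22.17 ]
 [ 601.354  -16.674]
 [ 622.258  -10.675]]
```

```bash
cat >> h.py <<'E'
from scipy.spatial.transform import Rotation as Ro, Slerp
def tgtR(yaw): # tool x = shaker x heading yaw, z down
    c,s=np.cos(yaw),np.sin(yaw); return Ro.from_matrix(np.array([[c,s,0],[s,-c,0],[0,0,-1.]]))
def rows(p1,R1,n,start=None):
    o=robot.get_obs(); p0=np.array(o["tool_pos"]); R0=Ro.from_rotvec(o["tcp_rot"])
    if start is not None: p0,R0=start
    S=Slerp([0,1],Ro.concatenate([R0,R1])); p1=np.array(p1,float)
    for i in range(n):
        a=S(i/n); b=S((i+1)/n)
        print((a.inv().apply((p1-p0)/n)/10).round(2).tolist(),(a.inv()*b).as_rotvec().round(3).tolist())
    return p1,R1
E
python3 - <<'E'
from h import *
o=robot.get_obs();ci=robot.camera_info("wrist");T=Ro.from_rotvec(o["tcp_rot"])
print((T.inv()*Ro.from_matrix(R(ci))).as_matrix().round(2),T.inv().apply(np.array(ci["origin"])-o["tool_pos"]).round(1),ci["fov_y"])
s=rows([250,400,380],Ro.from_rotvec(o["tcp_rot"]),5); print()
rows([510,-130,330],tgtR(0.22),15,s)
E
```

```text
[[ 0.   -0.95 -0.32]
 [ 1.    0.   -0.  ]
 [ 0.   -0.32  0.95]] [  81.7   -0.4 -169.5] 63.51743971304458
[-2.23, -2.33, -3.54] [0.0, 0.0, 0.0]
[-2.23, -2.33, -3.54] [0.0, 0.0, 0.0]
[-2.23, -2.33, -3.54] [0.0, 0.0, 0.0]
[-2.23, -2.33, -3.54] [0.0, 0.0, 0.0]
[-2.23, -2.33, -3.54] [0.0, 0.0, 0.0]

[-2.76, -2.81, 0.34] [-0.0, 0.0, 0.173]
[-3.2, -2.29, 0.34] [-0.0, 0.0, 0.173]
[-3.55, -1.7, 0.34] [-0.0, 0.0, 0.173]
[-3.79, -1.07, 0.34] [-0.0, 0.0, 0.173]
[-3.92, -0.4, 0.34] [-0.0, 0.0, 0.173]
[-3.93, 0.28, 0.33] [-0.0, 0.0, 0.173]
[-3.82, 0.96, 0.33] [-0.0, 0.0, 0.173]
[-3.59, 1.6, 0.33] [-0.0, 0.0, 0.173]
[-3.26, 2.2, 0.33] [-0.0, 0.0, 0.173]
[-2.84, 2.73, 0.33] [-0.0, 0.0, 0.173]
[-2.32, 3.18, 0.33] [-0.0, 0.0, 0.173]
[-1.74, 3.53, 0.33] [-0.0, 0.0, 0.173]
[-1.1, 3.78, 0.33] [-0.0, 0.0, 0.173]
[-0.44, 3.91, 0.33] [-0.0, 0.0, 0.173]
[0.25, 3.93, 0.33] [-0.0, 0.0, 0.173]
```

Emit:
{"fn": "send_rows", "kwargs": {"dp": [[-2.2,-2.3,-3.5],[-2.2,-2.3,-3.5],[-2.2,-2.3,-3.5],[-2.2,-2.3,-3.5],[-2.2,-2.3,-3.5]], "rotation": [[0,0,0],[0,0,0],[0,0,0],[0,0,0],[0,0,0]], "gripper": [0,0,0,0,0]}}

```text
clock: 0.72
tool_pos: [249.1, 400.9, 379.4]
tcp_rot: [-0.5, -3.101, 0.001]
force: [1.2, 0.7, 0.8]
finger_gap: 42.7
```

Run:
```python
from h import *
o=robot.get_obs();print(o["clock"],o["tool_pos"],o["joint_pos"])
rows([600,-110,320],tgtR(0.22),15)
```

```text
0.725 [249.10724584 400.87427859 379.3612349 ] [ 8.31177839e-01 -9.66457661e-02  1.50628685e+00 -8.91365193e-05
  1.73277911e+00 -4.20041494e-01]
[-3.29, -2.5, 0.4] [-0.0, 0.0, 0.173]
[-3.67, -1.89, 0.4] [-0.0, 0.0, 0.173]
[-3.94, -1.23, 0.4] [-0.0, 0.0, 0.173]
[-4.1, -0.53, 0.4] [-0.0, 0.0, 0.173]
[-4.13, 0.18, 0.4] [-0.0, 0.0, 0.173]
[-4.03, 0.89, 0.4] [-0.0, 0.0, 0.173]
[-3.82, 1.58, 0.4] [-0.0, 0.0, 0.173]
[-3.49, 2.21, 0.4] [-0.0, 0.0, 0.173]
[-3.06, 2.78, 0.4] [-0.0, 0.0, 0.173]
[-2.53, 3.27, 0.39] [-0.0, 0.0, 0.173]
[-1.93, 3.65, 0.39] [-0.0, 0.0, 0.173]
[-1.27, 3.93, 0.4] [-0.0, 0.0, 0.173]
[-0.57, 4.09, 0.4] [-0.0, 0.0, 0.173]
[0.14, 4.13, 0.4] [-0.0, 0.0, 0.173]
[0.85, 4.04, 0.4] [-0.0, 0.0, 0.173]
```

Emit:
{"fn": "send_rows", "kwargs": {"dp": [[-3.3,-2.5,0.4],[-3.7,-1.9,0.4],[-3.9,-1.2,0.4],[-4.1,-0.5,0.4],[-4.1,0.2,0.4]], "rotation": [[0,0,0.173],[0,0,0.173],[0,0,0.173],[0,0,0.173],[0,0,0.173]], "gripper": [0,0,0,0,0]}}

```text
clock: 1.35
tool_pos: [366.8, 231.4, 358.2]
tcp_rot: [-1.761, -2.601, 0.001]
force: [0.2, 0.7, -0.1]
finger_gap: 42.8
```

Emit:
{"fn": "send_rows", "kwargs": {"dp": [[-4.0,0.9,0.4],[-3.8,1.6,0.4],[-3.5,2.2,0.4],[-3.1,2.8,0.4],[-2.5,3.3,0.4]], "rotation": [[0,0,0.173],[0,0,0.173],[0,0,0.173],[0,0,0.173],[0,0,0.173]], "gripper": [0,0,0,0,0]}}

```text
clock: 1.98
tool_pos: [484.8, 61.7, 338.1]
tcp_rot: [-2.689, -1.623, 0.001]
force: [0.4, 0.0, 0.7]
finger_gap: 42.9
```

Emit:
{"fn": "send_rows", "kwargs": {"dp": [[-1.9,3.7,0.4],[-1.3,3.9,0.4],[-0.6,4.1,0.4],[0.1,4.1,0.4],[0.9,4.0,0.4]], "rotation": [[0,0,0.173],[0,0,0.173],[0,0,0.173],[0,0,0.173],[0,0,0.173]], "gripper": [0,0,0,0,0]}}

```text
clock: 2.6
tool_pos: [602.4, -107.5, 317.9]
tcp_rot: [-3.122, -0.346, 0.002]
force: [0.4, 0.2, -0.3]
finger_gap: 42.7
```

Run:
```python
from h import *
o=robot.get_obs();print(o["clock"],o["tool_pos"],o["tcp_rot"],o["joint_pos"])
ci=robot.camera_info("wrist");p,d=robot.grab_frame("wrist");cv2.imwrite("pics/w1.png",p)
np.savez("w1.npz",p=p,d=d,ci=np.array([ci],object))
```

```text
2.6 [ 602.37906458 -107.53496568  317.87584653] [-3.12179325e+00 -3.46189296e-01  1.80465040e-03] [-3.18069391e-01  2.26102723e-01  1.28622229e+00  1.25179990e-04
  1.63058806e+00  1.03184810e+00]
```

View pics/w1.png

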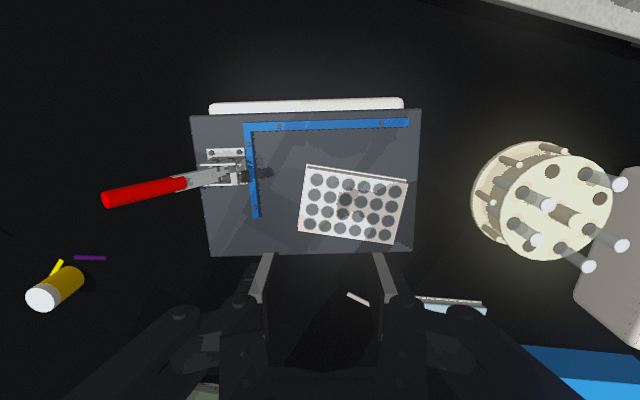

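The wrist view shows the inner fence corner near (256,131), plate corners (307,166) (407,181) (393,243) (298,229), and the handle from (105,199) to (185,183). Next I'll fit the fence face lines and the plate rectangle.

```bash
cat >> h.py <<'E'
def fl(q): return cv2.fitLine(np.float32(q),cv2.DIST_HUBER,0,.01,.01).ravel()
def edge(q,ax,other,side,lo,hi,n=40):
    # inner boundary pts: per bin of coordinate `ax`, extreme of `other`
    out=[]
    for a,b in zip(np.linspace(lo,hi,n+1)[:-1],np.linspace(lo,hi,n+1)[1:]):
        s=q[(q[:,ax]>=a)&(q[:,ax]<b)]
        if len(s): out.append(s[np.argmin(s[:,other]*-side)])
    return np.array(out)
E
python3 - <<'E'
from h import *
np.set_printoptions(precision=2,suppress=True)
z=np.load("w1.npz",allow_pickle=True);p=z["p"];d=z["d"];ci=z["ci"][0]
b,g,r=[p[...,i].astype(int) for i in range(3)]
def uvs(m): v,u=np.nonzero(m); return np.c_[u,v].astype(float)
roi=np.zeros(p.shape[:2],bool);roi[90:262,185:425]=1
bl=(b>100)&(b>r+50)&roi
c,s=np.cos(.22),np.sin(.22);M=np.array([[c,s],[-s,c]]) # world->rough shaker
uv=uvs(bl); 
for zz in (99,):
    q=plane(ci,uv,zz)[:,:2]@M.T
    D=depthpts(ci,uv,d); print("fence z pct",np.percentile(D[:,2],[5,50,95]))
    xm=np.percentile(q[:,0],98); ym=np.percentile(q[:,1],99)
    E1=edge(q,1,0,-1,ym-185,ym-25); E2=edge(q,0,1,-1,xm-100,xm-30)
    l1,l2=fl(E1),fl(E2)
    A=np.array([[l1[1],-l1[0]],[l2[1],-l2[0]]]);cn=np.linalg.solve(A,[A[0]@l1[2:],A[1]@l2[2:]])
    print("l1",np.arctan(-l1[0]/l1[1]),"l2",np.arctan(l2[1]/l2[0]),"corner world",cn@M)
# plate
wh=(r>110)&(abs(r-b)<40); wh[:160]=0; wh[:,:290]=0; wh[:,415:]=0; wh[250:]=0
n,L,st,_=cv2.connectedComponentsWithStats(wh.astype(np.uint8)); k=1+np.argmax(st[1:,4]); print(st[k])
uv=uvs(L==k); q=plane(ci,uv,110)[:,:2]; rc=cv2.minAreaRect(np.float32(q)); print(rc); print(cv2.boxPoints(rc))
D=depthpts(ci,uv,d);print("plate z",np.percentile(D[:,2],[5,50,95]))
rd=(r>100)&(r>b+60)&(r>g+60);rd[:,:95]=0;rd[:,195:]=0
uv=uvs(rd);D=depthpts(ci,uv,d);D=D[D[:,2]>120]; m=D.mean(0);v=np.linalg.svd(D-m,full_matrices=False)[2][0];print("handle",m,v,D.min(0),D.max(0))
E
```

```text
fence z pct [96.15 98.39 99.78]
l1 0.032633737 l2 0.026241466 corner world [622.76 -14.97]
[ 297  163  111   82 5586]
((562.1561279296875, -152.63623046875), (88.28266906738281, 125.90425872802734), 3.637578248977661)
[[ 514.11  -92.61]
 [ 522.1  -218.26]
 [ 610.2  -212.66]
 [ 602.21  -87.01]]
plate z [ 93.98 109.52 110.92]
handle [562.88  53.04 202.41] [-0.15 -0.05 -0.99] [549.38 -89.99 164.36] [680.91  80.77 487.31]
```

```bash
cat >> h.py <<'E'
YAW=0.25; CN=np.array([622.8,-15.0])
XS=np.array([np.cos(YAW),np.sin(YAW)]); YS=np.array([-np.sin(YAW),np.cos(YAW)])
def W(x,y,z): return np.r_[CN+x*XS+y*YS,z]
def N(p): d=np.array(p)[:2]-CN; return np.array([d@XS,d@YS,p[2]])
E
python3 - <<'E'
from h import *
o=robot.get_obs(); print(N(o["tool_pos"]),W(-178,-118,94))
s=rows(W(-178,-118,150),tgtR(YAW),5)
E
```

```text
[-42.06549956 -89.5681034  316.08614135] [ 479.52725613 -173.36957051   94.        ]
[-2.69, 0.66, 3.33] [0.001, 0.0, -0.007]
[-2.7, 0.64, 3.33] [0.001, 0.0, -0.007]
[-2.7, 0.62, 3.33] [0.001, 0.0, -0.007]
[-2.71, 0.61, 3.32] [0.001, 0.0, -0.007]
[-2.71, 0.59, 3.32] [0.001, 0.0, -0.007]
```

Emit:
{"fn": "send_rows", "kwargs": {"dp": [[-2.7,0.65,3.3],[-2.7,0.65,3.3],[-2.7,0.6,3.3],[-2.7,0.6,3.3],[-2.7,0.6,3.3]], "rotation": [[0.001,0,-0.007],[0.001,0,-0.007],[0.001,0,-0.007],[0.001,0,-0.007],[0.001,0,-0.007]], "gripper": [0,0,0,0,0]}}

```text
clock: 3.28
tool_pos: [477.0, -168.3, 152.3]
tcp_rot: [-3.109, -0.411, 0.002]
force: [0.5, -0.3, 0.3]
finger_gap: 42.6
```

Emit:
{"fn": "send_rows", "kwargs": {"dp": [[0,0,1.5],[0,0,1.5],[0,0,1.5],[0,0,1.0],[0,0,0]], "rotation": [[0,0,0],[0,0,0],[0,0,0],[0,0,0],[0,0,0]], "gripper": [0,0,0,0,0]}}

```text
clock: 3.9
tool_pos: [478.0, -167.6, 97.9]
tcp_rot: [-3.109, -0.41, 0.003]
force: [0.4, -0.4, -0.3]
finger_gap: 42.7
```

Run:
```python
from h import *
o=robot.get_obs(); print(o["clock"],N(o["tool_pos"]),Ro.from_rotvec(o["tcp_rot"]).as_matrix().round(3),o["force"])
p,d=robot.grab_frame("wrist");cv2.imwrite("pics/w2.png",p)
```

```text
3.9 [-178.02603353 -112.03004509   97.89915068] [[ 0.966  0.259 -0.003]
 [ 0.259 -0.966  0.006]
 [-0.001 -0.006 -1.   ]] [ 0.38053137 -0.44292449 -0.27618268]
```

View pics/w2.png

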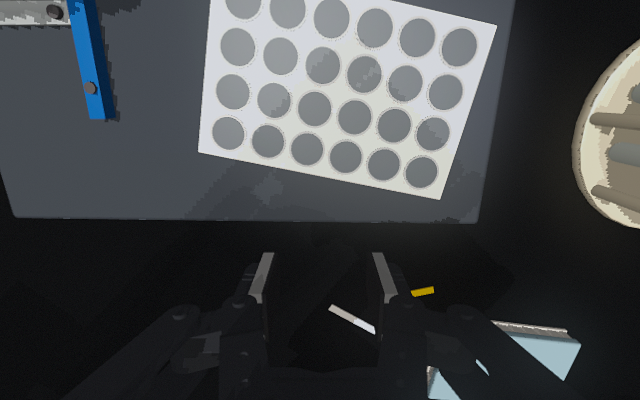

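Emit:
{"fn": "send_rows", "kwargs": {"dp": [[0.5,0,0.3],[1.0,0,0.1],[1.0,0,0],[1.0,0,0],[1.0,0,0]], "rotation": [[0,0,0.012],[0,0,0],[0,0,0],[0,0,0],[0,0,0]], "gripper": [0,0,0,0,0]}}

```text
clock: 4.58
tool_pos: [522.7, -156.7, 94.8]
tcp_rot: [-3.112, -0.391, 0.001]
force: [-1.0, -0.6, -0.4]
finger_gap: 43.1
```

Emit:
{"fn": "send_rows", "kwargs": {"dp": [[0.8,0,0],[0.8,0,0],[0.6,0,0],[0.5,0,0],[0.2,0,0]], "rotation": [[0,0,0],[0,0,0],[0,0,0],[0,0,0],[0,0,0]], "gripper": [0,0,0,0,0]}}

```text
clock: 5.2
tool_pos: [550.1, -149.7, 94.7]
tcp_rot: [-3.112, -0.391, 0.001]
force: [-0.3, 0.3, 0.5]
finger_gap: 42.8
```

Run:
```python
from h import *
o=robot.get_obs(); print(o["clock"],N(o["tool_pos"]),Ro.from_rotvec(o["tcp_rot"]).as_matrix().round(3),o["force"])
p,d=robot.grab_frame("wrist");cv2.imwrite("pics/w3.png",p)
```

```text
5.2 [-103.77066348 -112.52135578   94.71811662] [[ 0.969  0.247 -0.001]
 [ 0.247 -0.969  0.005]
 [-0.    -0.005 -1.   ]] [-0.25597141  0.25768533  0.49658634]
```

View pics/w3.png

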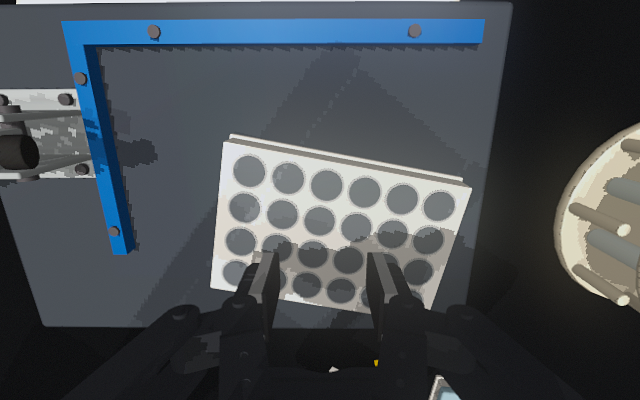

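The fingertips at (262,255) and (378,255) appear over the plate rather than behind it. I'll check with depth.

Run:
```python
from h import *
np.set_printoptions(precision=1,suppress=True)
ci=robot.camera_info("wrist");p,d=robot.grab_frame("wrist")
for uv in [(264,256),(266,265),(376,256),(260,290),(255,262),(320,170),(225,145),(468,190),(215,287),(430,308),(320,300),(229,137),(463,181)]:
    P=depthpts(ci,[uv],d)[0]; print(uv,P,N(P))
```

```text
(264, 256) [ 553.8 -121.3  132. ] [-93.2 -86.  132. ]
(266, 265) [ 554.3 -123.6  140.2] [-93.2 -88.3 140.2]
(376, 256) [ 566.  -171.2  131. ] [ -93.6 -137.3  131. ]
(260, 290) [ 554.6 -124.5  159.2] [-93.2 -89.2 159.2]
(255, 262) [ 536.4 -115.8  109.7] [-108.6  -76.3  109.7]
(320, 170) [ 594.3 -137.2  110.7] [ -57.9 -111.4  110.7]
(225, 145) [594.7 -90.5 110. ] [-45.9 -66.2 110. ]
(468, 190) [ 602.5 -211.4  109.3] [ -68.3 -185.2  109.3]
(215, 287) [515.7 -97.2 110. ] [-124.1  -53.1  110. ]
(430, 308) [ 532.2 -217.2  109.6] [-137.8 -173.5  109.6]
(320, 300) [ 521.5 -155.6  109. ] [-132.9 -111.2  109. ]
(229, 137) [595.7 -87.4  93.1] [-44.2 -63.5  93.1]
(463, 181) [ 603.5 -216.4   90.6] [ -68.5 -190.4   90.6]
```

Emit:
{"fn": "send_rows", "kwargs": {"dp": [[0,0,-3],[-2.5,0,-1],[-2.5,0,0],[-2.5,0,0],[0,0,0]], "rotation": [[0,0,0],[0,0,0],[0,0,0],[0,0,0],[0,0,0]], "gripper": [0,1,1,1,1]}}

```text
clock: 5.92
tool_pos: [475.8, -168.6, 134.6]
tcp_rot: [-3.112, -0.388, 0.002]
force: [0.4, 0.4, -0.4]
finger_gap: -0.0
```

Run:
```python
from h import *
np.set_printoptions(precision=1,suppress=True)
ci=robot.camera_info("wrist");o=robot.get_obs();p,d=robot.grab_frame("wrist");cv2.imwrite("pics/w4.png",p[180:,120:520])
print(o["tool_pos"],o["finger_gap"],N(o["tool_pos"]),robot.grip_depth)
v,u=np.nonzero((d>0)&(d<230)); m=(v>190)
uv=np.c_[u,v][m]; P=depthpts(ci,uv,d); T=Ro.from_rotvec(o["tcp_rot"]); L=T.inv().apply(P-o["tool_pos"])
L=L[(abs(L[:,0])<45)]; print(len(L))
for c in range(-60,61,5):
    s=L[(L[:,1]>=c)&(L[:,1]<c+5)]
    if len(s): i=np.argmax(s[:,2]); print(c,s[i],np.percentile(s[:,2],99))
```

```text
[ 475.8 -168.6  134.6] -0.004119374318151503 [-180.4 -112.4  134.6] -18.700000000000003
38498
-60 [ 10.7 -56.8  47.4] 46.78137656501876
-55 [ 10.7 -54.7  47.5] 46.70795757837897
-50 [ 12.4 -49.5  46.8] 46.21374236686911
-45 [ 11.5 -42.6  47.4] 46.21891992660921
-40 [ 11.7 -35.4  46.5] 45.72161395559669
-35 [ 15.3 -32.5  46.9] 45.61998793716809
-30 [ 10.8 -29.9  47. ] 46.0019441709997
-25 [ 10.7 -20.8  47.5] 46.05712612706769
-20 [ 14.6 -17.1  46.8] 46.07424981148886
-15 [ 10.8 -12.3  47.1] 45.952508318561215
-10 [13.1 -6.  46.7] 45.505870218537055
-5 [12.4 -4.6 46.7] 45.42488004073692
0 [10.9  4.6 46.8] 45.462627674984745
5 [16.7  6.6 46.9] 45.44818651124296
10 [11.  12.3 46.6] 45.588897732574516
15 [10.8 17.9 47. ] 46.0124797100062
20 [10.8 21.5 47. ] 45.81560628562475
25 [10.9 29.2 46.9] 45.6776416996454
30 [11.6 32.  46.9] 45.54386100033283
35 [11.7 36.1 46.5] 45.3552519770413
40 [10.9 41.9 46.9] 45.883347728070945
45 [10.9 49.6 46.7] 45.7980392071686
50 [10.7 54.  47.5] 46.09211112055412
55 [10.8 55.3 47.1] 46.1987505001231
60 [10.8 62.3 47. ] 46.667154306075396
```

View pics/w4.png

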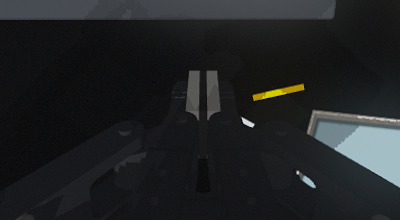

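The closed fingertips end at about full-image row 250, columns 310–337. I'll read the depth there.

Run:
```python
from h import *
np.set_printoptions(precision=1,suppress=True)
ci=robot.camera_info("wrist");o=robot.get_obs();p,d=robot.grab_frame("wrist")
T=Ro.from_rotvec(o["tcp_rot"])
for u in (314,332):
  for v in (235,242,246,249,252,256,265,280):
    P=depthpts(ci,[(u,v)],d)[0]; print(u,v,p[v,u],T.inv().apply(P-o["tool_pos"]))
```

```text
314 235 [22 20 20] [-56.7  -8.8 136.1]
314 242 [20 20 17] [-64.5  -8.8 135.8]
314 246 [20 21 22] [-68.7  -8.9 135.1]
314 249 [18 17 15] [-72.2  -8.9 135. ]
314 252 [89 90 91] [  9.8  -4.  -31.9]
314 256 [89 89 91] [  9.9  -3.9 -36.1]
314 265 [89 89 90] [ 10.3  -3.7 -45. ]
314 280 [77 78 78] [ 10.2  -3.4 -56.8]
332 235 [26 26 24] [-56.8   9.8 136.2]
332 242 [23 23 22] [-64.7   9.9 136.2]
332 246 [20 20 21] [-68.8   9.9 135.2]
332 249 [22 21 22] [-72.1   9.9 135. ]
332 252 [90 91 92] [ 10.1   4.5 -32.5]
332 256 [89 89 90] [ 10.2   4.3 -36.6]
332 265 [88 89 90] [ 10.    4.1 -44.6]
332 280 [77 77 78] [ 10.3   3.8 -57.1]
```

Emit:
{"fn": "send_rows", "kwargs": {"dp": [[0,0.3,1.5],[0,0.3,1.5],[0,0,1.5],[0,0,1.5],[0,0,0.8]], "rotation": [[0,0,0],[0,0,0],[0,0,0],[0,0,0],[0,0,0]], "gripper": [0,0,0,0,0]}}

```text
clock: 6.65
tool_pos: [477.8, -173.4, 64.9]
tcp_rot: [-3.111, -0.391, 0.004]
force: [0.1, 0.8, -0.5]
finger_gap: 42.7
```

Emit:
{"fn": "send_rows", "kwargs": {"dp": [[0.5,0,0],[0.5,0,0],[0.5,0,0],[0.5,0,0],[0.5,0,0]], "rotation": [[0,0,0],[0,0,0],[0,0,0],[0,0,0],[0,0,0]], "gripper": [0,0,0,0,0]}}

```text
clock: 7.28
tool_pos: [503.3, -167.9, 67.0]
tcp_rot: [-3.113, -0.391, 0.001]
force: [-2.2, -1.6, 1.4]
finger_gap: 42.8
```

Run:
```python
from h import *
np.set_printoptions(precision=1,suppress=True)
ci=robot.camera_info("wrist");o=robot.get_obs();p,d=robot.grab_frame("wrist");cv2.imwrite("pics/w5.png",p)
print(N(o["tool_pos"]),o["force"])
T=Ro.from_rotvec(o["tcp_rot"])
for u in (264,376):
  for v in (246,249,252,254,258,270):
    P=depthpts(ci,[(u,v)],d)[0]; print(u,v,p[v,u],N(P))
```

```text
[-153.7 -118.5   67. ] [-2.2 -1.6  1.4]
264 246 [73 69 66] [-144.7  -89.5   90.9]
264 249 [72 68 65] [-147.   -89.1   89.6]
264 252 [76 74 74] [-144.3  -90.8   98.1]
264 254 [94 94 96] [-142.8  -91.7  103. ]
264 258 [94 94 96] [-143.6  -92.1  105.4]
264 270 [91 92 93] [-143.6  -94.   116. ]
376 246 [114 112 109] [-135.3 -141.8  109.9]
376 249 [119 122 122] [-136.1 -141.7  111.1]
376 252 [140 147 151] [-138.  -141.9  110.2]
376 254 [140 147 150] [-139.6 -142.2  109. ]
376 258 [85 87 86] [-143.2 -142.8  105.9]
376 270 [42 42 42] [-143.7 -141.4  115.6]
```

View pics/w5.png

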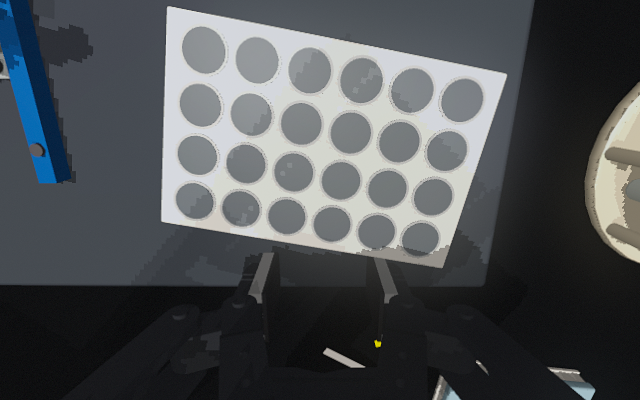

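Emit:
{"fn": "send_rows", "kwargs": {"dp": [[0.7,0,0.1],[0.7,0,0.1],[0.7,0,0],[0.7,0,0],[0.7,0,0]], "rotation": [[0,0,0],[0,0,0],[0,0,0],[0,0,0],[0,0,0]], "gripper": [0,0,0,0,0]}}

```text
clock: 7.95
tool_pos: [537.1, -158.8, 64.5]
tcp_rot: [-3.112, -0.391, 0.002]
force: [-0.9, -0.2, 1.0]
finger_gap: 42.4
```

Emit:
{"fn": "send_rows", "kwargs": {"dp": [[0.6,0,0],[0.5,0,0],[0.5,0,0],[0.3,0,0],[0.1,0,0]], "rotation": [[0,0,0],[0,0,0],[0,0,0],[0,0,0],[0,0,0]], "gripper": [0,0,0,0,0]}}

```text
clock: 8.57
tool_pos: [556.3, -154.2, 64.7]
tcp_rot: [-3.112, -0.391, 0.001]
force: [-1.3, 0.4, 0.8]
finger_gap: 42.8
```

```bash
cat >> h.py <<'E'
def meas(name):
    """near/right edges, corner of plate top in nest frame plus fence lines, from wrist view"""
    ci=robot.camera_info("wrist");o=robot.get_obs();p,d=robot.grab_frame("wrist");cv2.imwrite(f"pics/{name}.png",p)
    print(round(o["clock"],2),"tcp",N(o["tool_pos"]).round(1),"F",np.round(o["force"],1),"head",2*np.arctan2(-o["tcp_rot"][1],-o["tcp_rot"][0]))
    v,u=np.mgrid[0:400,0:640]; uv=np.c_[u.ravel(),v.ravel()]; ok=d.ravel()>0
    P=np.full((uv.shape[0],3),np.nan); P[ok]=depthpts(ci,uv[ok],d)
    Q=np.c_[(P[:,:2]-CN)@XS,(P[:,:2]-CN)@YS,P[:,2]]
    b,g,r=[p[...,i].ravel().astype(int) for i in range(3)]
    pl=(Q[:,2]>104)&(Q[:,2]<114)&(r>80)&(abs(r-b)<45)&(Q[:,0]>-200)&(Q[:,0]<60)&(Q[:,1]<20)&(Q[:,1]>-250)
    m=np.zeros(400*640,np.uint8);m[pl]=1;n,L,st,_=cv2.connectedComponentsWithStats(m.reshape(400,640));k=1+np.argmax(st[1:,4]);L=(L==k).ravel()
    q=(plane(ci,uv[L],110)[:,:2]-CN)@np.c_[XS,YS]
    rc=cv2.minAreaRect(np.float32(q));print("plate rect",np.round(rc[0],1),np.round(rc[1],1),round(rc[2],2));print(cv2.boxPoints(rc).round(1).tolist())
    bl=(b>90)&(b>r+45)&ok&(Q[:,2]>93)&(Q[:,2]<104)&(Q[:,0]<20)&(Q[:,1]<25)
    f=(plane(ci,uv[bl],99)[:,:2]-CN)@np.c_[XS,YS]
    for nm,E in (("long x@y",edge(f[f[:,0]>-14],1,0,-1,-170,-12)),("short y@x",edge(f[f[:,1]>-14],0,1,-1,-100,-15))):
        if len(E)>5:
            i=1 if nm[0]=="l" else 0; c=np.polyfit(E[:,i],E[:,1-i],1); res=abs(np.polyval(c,E[:,i])-E[:,1-i]); c=np.polyfit(E[res<1.5,i],E[res<1.5,1-i],1) if (res<1.5).sum()>5 else c
            print(nm,"slope",c[0].round(4),"at0",c[1].round(2),len(E))
E
python3 -c "
from h import *
meas('w6')"
```

```text
8.57 tcp [ -98.9 -118.4   64.7] F [-1.3  0.4  0.8] head 0.2499456820729782
plate rect [ -48.3 -111.5] [ 86.5 123.6] 0.0
[[-91.5, -49.79999923706055], [-91.5, -173.3000030517578], [-5.0, -173.3000030517578], [-5.0, -49.79999923706055]]
long x@y slope 0.0002 at0 -0.35 40
short y@x slope 0.0003 at0 -0.33 40
```

View pics/w6.png

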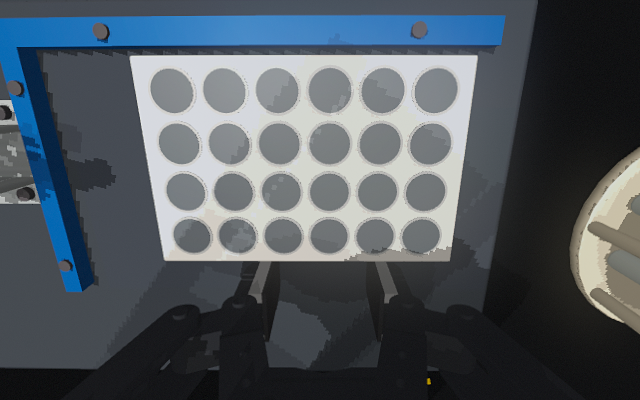

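Plate square, about 4–5 mm short of the long fence (top edge row 57 vs fence face row 46). I'll finish x.

Emit:
{"fn": "send_rows", "kwargs": {"dp": [[0.2,0,0],[0.15,0,0],[0.1,0,0],[0.1,0,0],[0.1,0,0]], "rotation": [[0,0,0],[0,0,0],[0,0,0],[0,0,0],[0,0,0]], "gripper": [0,0,0,0,0]}}

```text
clock: 9.25
tool_pos: [559.1, -153.5, 64.7]
tcp_rot: [-3.112, -0.392, 0.013]
force: [-12.7, -3.6, 8.1]
finger_gap: 42.9
```

```bash
python3 -c "
from h import *
meas('w7')"
```

```text
9.25 tcp [ -96.  -118.4   64.7] F [-12.7  -3.6   8.1] head 0.2503469408105084
plate rect [ -44.9 -111.6] [ 85.9 123.6] 0.0
[[-87.80000305175781, -49.79999923706055], [-87.80000305175781, -173.39999389648438], [-1.899999976158142, -173.39999389648438], [-1.899999976158142, -49.79999923706055]]
long x@y slope -0.0022 at0 -0.47 40
short y@x slope 0.0002 at0 -0.34 40
```

Emit:
{"fn": "send_rows", "kwargs": {"dp": [[-1,0,0],[-1.5,0,0],[0,0.5,-2.5],[0,1,-2.5],[0,1,-2.5]], "rotation": [[0,0,0],[0,0,0],[0,0,0],[0,0,0],[0,0,0]], "gripper": [0,0,0,0,0]}}

```text
clock: 9.93
tool_pos: [544.1, -183.5, 140.3]
tcp_rot: [-3.112, -0.391, 0.0]
force: [-0.2, 0.6, 0.1]
finger_gap: 42.7
```

Run:
```python
from h import *
print(N(robot.get_obs()["tool_pos"]))
rows(W(-47,-208,130),tgtR(YAW+np.pi/2),10)
```

```text
[-117.93221204 -143.79199125  140.2500466 ]
[0.71, 0.64, 0.1] [-0.0, -0.0, -0.157]
[0.6, 0.75, 0.1] [-0.0, -0.0, -0.157]
[0.48, 0.83, 0.1] [-0.0, -0.0, -0.157]
[0.34, 0.89, 0.1] [-0.0, -0.0, -0.157]
[0.2, 0.94, 0.1] [-0.0, -0.0, -0.157]
[0.05, 0.96, 0.1] [-0.0, -0.0, -0.157]
[-0.1, 0.95, 0.1] [-0.0, -0.0, -0.157]
[-0.25, 0.92, 0.1] [-0.0, -0.0, -0.157]
[-0.39, 0.87, 0.1] [-0.0, -0.0, -0.157]
[-0.52, 0.8, 0.1] [-0.0, -0.0, -0.157]
```

Emit:
{"fn": "send_rows", "kwargs": {"dp": [[0.7,0.6,0.1],[0.6,0.75,0.1],[0.5,0.85,0.1],[0.3,0.9,0.1],[0.2,0.95,0.1]], "rotation": [[0,0,-0.157],[0,0,-0.157],[0,0,-0.157],[0,0,-0.157],[0,0,-0.157]], "gripper": [0,0,0,0,0]}}

```text
clock: 10.55
tool_pos: [586.7, -205.9, 134.3]
tcp_rot: [-2.722, -1.558, -0.003]
force: [0.5, -0.1, 0.1]
finger_gap: 42.6
```

Emit:
{"fn": "send_rows", "kwargs": {"dp": [[0,1.0,0.1],[-0.1,0.95,0.1],[-0.3,0.9,0.1],[-0.4,0.9,0.1],[-0.5,0.8,0.1]], "rotation": [[0,0,-0.157],[0,0,-0.157],[0,0,-0.157],[0,0,-0.157],[0,0,-0.157]], "gripper": [0,0,0,0,0]}}

```text
clock: 11.18
tool_pos: [629.0, -229.2, 129.0]
tcp_rot: [-1.92, -2.482, -0.006]
force: [-0.7, -0.9, -0.1]
finger_gap: 42.7
```

```bash
python3 -c "
from h import *
meas('w8')
print(robot.get_obs()['joint_pos']);rows(W(-47,-208,64),tgtR(YAW+np.pi/2),5)"
```

```text
11.18 tcp [ -47. -209.  129.] F [-0.7 -0.9 -0.1] head 1.824758733636629
plate rect [ -42.9 -127.4] [82.  92.1] 0.15
[[-84.0, -81.4000015258789], [-83.80000305175781, -173.5], [-1.7999999523162842, -173.3000030517578], [-2.0, -81.19999694824219]]
long x@y slope 0.0009 at0 0.87 24
[-0.48082628  0.46806936  1.35606713  0.004296    1.31932137 -0.73879232]
[0.03, -0.02, 1.3] [0.0, -0.001, 0.001]
[0.03, -0.02, 1.3] [0.0, -0.001, 0.001]
[0.03, -0.02, 1.3] [0.0, -0.001, 0.001]
[0.03, -0.02, 1.3] [0.0, -0.001, 0.001]
[0.04, -0.01, 1.3] [0.0, -0.001, 0.001]
```

View pics/w8.png

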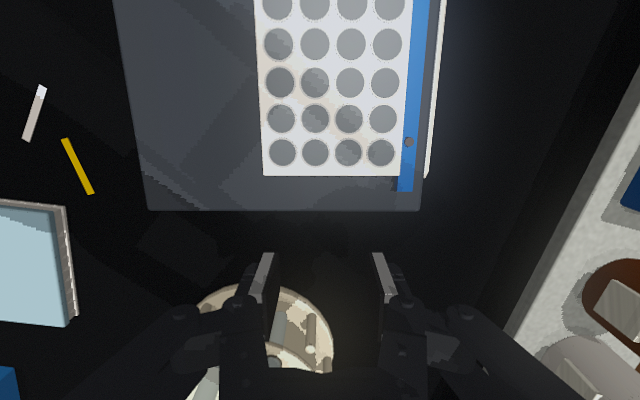

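The plate lies along the long fence with its right edge at row 175. The tube rack shows at (265,300), behind the gripper, so I'll check clearance before descending.

Run:
```python
from h import *
ci=robot.camera_info("wrist");p,d=robot.grab_frame("wrist")
for uv in [(265,288),(285,292),(300,300),(318,320),(325,340),(220,290),(310,350)]:
    P=depthpts(ci,[uv],d)[0]; print(uv,N(P).round(0))
z=np.load("top0.npz");ct=robot.camera_info("top")
for uv in [(421,165),(447,192),(447,165),(430,185)]: print(uv,N(plane(ct,[uv],105)[0]).round(0), N(depthpts(ct,[uv],z["d"])[0]).round(0))
```

```text
(265, 288) [ -69. -200.  191.]
(285, 292) [ -85. -322.   10.]
(300, 300) [ -70. -332.   10.]
(318, 320) [ -51. -356.   11.]
(325, 340) [ -43. -381.   12.]
(220, 290) [-153. -321.    9.]
(310, 350) [ -58. -352.   59.]
(421, 165) [-105. -290.  105.] [ -88. -319.   13.]
(447, 192) [-215. -343.  105.] [-206. -380.    1.]
(447, 165) [-129. -373.  105.] [-125. -382.   81.]
(430, 185) [-178. -297.  105.] [-166. -328.   10.]
```

Emit:
{"fn": "send_rows", "kwargs": {"dp": [[0,0,1.5],[0,0,1.5],[0,0,1.5],[0,0,1.4],[0.2,0,0.6]], "rotation": [[0,-0.002,0],[0,-0.002,0],[0,0,0],[0,0,0],[0,0,0]], "gripper": [0,0,0,0,0]}}

```text
clock: 11.9
tool_pos: [627.6, -226.4, 62.3]
tcp_rot: [-1.927, -2.477, -0.0]
force: [0.4, 0.0, -0.1]
finger_gap: 42.7
```

Emit:
{"fn": "send_rows", "kwargs": {"dp": [[0.6,0,0],[0.6,0,0],[0.6,0,0],[0.6,0,0],[0.6,0,0]], "rotation": [[0,0,0],[0,0,0],[0,0,0],[0,0,0],[0,0,0]], "gripper": [0,0,0,0,0]}}

```text
clock: 12.52
tool_pos: [621.6, -198.2, 65.1]
tcp_rot: [1.927, 2.479, 0.0]
force: [0.3, -2.4, 1.5]
finger_gap: 43.1
```

```bash
python3 -c "
from h import *
meas('w9')"
```

```text
12.53 tcp [ -46.5 -177.2   65.1] F [ 0.3 -2.4  1.5] head -4.463253547608588
plate rect [ -43.  -117.2] [ 81.7 103.3] 0.01
[[-83.9000015258789, -65.5], [-83.9000015258789, -168.8000030517578], [-2.200000047683716, -168.8000030517578], [-2.200000047683716, -65.5]]
long x@y slope 0.0009 at0 1.88 28
```

Emit:
{"fn": "send_rows", "kwargs": {"dp": [[0.6,0,0.1],[0.6,0,0],[0.6,0,0],[0.6,0,0],[0.6,0,0]], "rotation": [[0,0,0],[0,0,0],[0,0,0],[0,0,0],[0,0,0]], "gripper": [0,0,0,0,0]}}

```text
clock: 13.2
tool_pos: [613.7, -168.3, 63.3]
tcp_rot: [-1.928, -2.48, -0.001]
force: [0.6, -2.7, 1.7]
finger_gap: 42.9
```

Emit:
{"fn": "send_rows", "kwargs": {"dp": [[0.3,0,0],[0.2,0,0],[0.1,0,0],[0.1,0,0],[0.1,0,0]], "rotation": [[0,0,0],[0,0,0],[0,0,0],[0,0,0],[0,0,0]], "gripper": [0,0,0,0,0]}}

```text
clock: 13.82
tool_pos: [611.7, -161.0, 63.2]
tcp_rot: [-1.928, -2.479, -0.001]
force: [0.6, -1.2, 1.9]
finger_gap: 42.3
```

```bash
python3 -c "
from h import *
meas('w10')"
```

```text
13.82 tcp [ -46.8 -138.7   63.2] F [ 0.6 -1.2  1.9] head 1.819594238054013
plate rect [-43.5 -79.1] [103.3  81.6] 89.9
[[-84.5, -130.6999969482422], [-2.799999952316284, -130.8000030517578], [-2.5999999046325684, -27.5], [-84.30000305175781, -27.399999618530273]]
long x@y slope 0.0021 at0 1.45 35
```

View pics/w10.png

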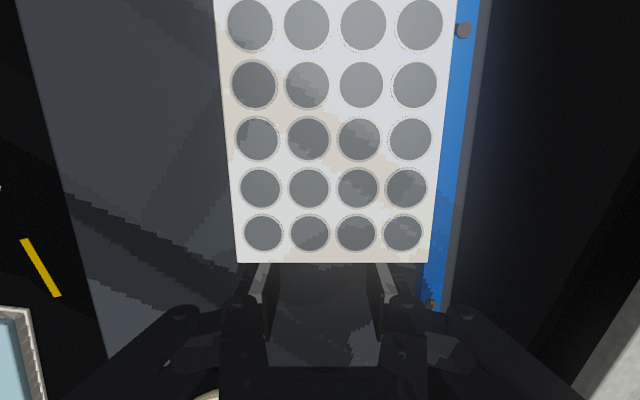

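The plate is square and within about 2 mm of the short fence, with no rise in force yet. Pushing on until there is contact.

Emit:
{"fn": "send_rows", "kwargs": {"dp": [[0.1,0,0],[0.1,0,0],[0.1,0,0],[0.1,0,0],[0.05,0,0]], "rotation": [[0,0,0],[0,0,0],[0,0,0],[0,0,0],[0,0,0]], "gripper": [0,0,0,0,0]}}

```text
clock: 14.5
tool_pos: [612.0, -160.7, 64.2]
tcp_rot: [1.924, 2.476, -0.005]
force: [1.3, -11.1, 0.0]
finger_gap: 42.9
```

```bash
python3 -c "
from h import *
meas('w11')"
```

```text
14.5 tcp [ -46.5 -138.5   64.2] F [  1.3 -11.1   0. ] head -4.463128053354694
plate rect [-43.3 -78.5] [ 82.1 103.3] 0.02
[[-84.4000015258789, -26.799999237060547], [-84.4000015258789, -130.1999969482422], [-2.299999952316284, -130.10000610351562], [-2.299999952316284, -26.799999237060547]]
long x@y slope -0.0025 at0 1.45 35
```

Emit:
{"fn": "send_rows", "kwargs": {"dp": [[-1,0,0],[-1.5,0,0],[-1,0,-2.5],[0,0,-3],[0,0,-2]], "rotation": [[0,0,0],[0,0,0],[0,0,0],[0,0,0],[0,0,0]], "gripper": [0,0,0,0,0]}}

```text
clock: 15.18
tool_pos: [619.7, -191.0, 139.4]
tcp_rot: [-1.929, -2.479, -0.002]
force: [0.1, 1.1, 0.4]
finger_gap: 42.7
```

Run:
```python
from h import *
print(N(robot.get_obs()["tool_pos"]))
rows(W(-130,-80,130),tgtR(YAW),10)
```

```text
[ -46.51120158 -169.78239771  139.42623073]
[0.9, -0.84, 0.09] [-0.0, -0.0, 0.157]
[0.75, -0.97, 0.09] [-0.0, -0.0, 0.157]
[0.59, -1.07, 0.09] [-0.0, -0.0, 0.157]
[0.42, -1.15, 0.09] [-0.0, -0.0, 0.157]
[0.23, -1.2, 0.09] [-0.0, -0.0, 0.157]
[0.04, -1.23, 0.09] [-0.0, -0.0, 0.157]
[-0.15, -1.22, 0.09] [-0.0, -0.0, 0.157]
[-0.34, -1.18, 0.09] [-0.0, -0.0, 0.157]
[-0.52, -1.11, 0.09] [-0.0, -0.0, 0.157]
[-0.68, -1.02, 0.09] [-0.0, -0.0, 0.157]
```

Emit:
{"fn": "send_rows", "kwargs": {"dp": [[0.9,-0.85,0],[0.75,-0.95,0],[0.6,-1.05,0],[0.4,-1.15,0],[0.25,-1.2,0]], "rotation": [[0,0,0.157],[0,0,0.157],[0,0,0.157],[0,0,0.157],[0,0,0.157]], "gripper": [0,0,0,0,0]}}

```text
clock: 15.8
tool_pos: [567.4, -157.0, 137.9]
tcp_rot: [-2.732, -1.546, 0.0]
force: [-0.7, 0.4, 1.1]
finger_gap: 42.8
```

Emit:
{"fn": "send_rows", "kwargs": {"dp": [[0,-1.25,0],[-0.15,-1.2,0],[-0.35,-1.2,0],[-0.5,-1.1,0.1],[-0.7,-1.0,0.2]], "rotation": [[0,0,0.157],[0,0,0.157],[0,0,0.157],[0,0,0.157],[0,0,0.157]], "gripper": [0,0,0,0,0]}}

```text
clock: 16.42
tool_pos: [515.6, -124.4, 135.2]
tcp_rot: [-3.116, -0.383, 0.001]
force: [-0.3, -0.0, -0.4]
finger_gap: 42.6
```

Run:
```python
from h import *
meas("w12"); rows(W(-128,-80,64),tgtR(YAW),5)
```

```text
16.43 tcp [-131.   -79.4  135.2] F [-0.3 -0.  -0.4] head 0.24483661865300863
plate rect [-43.5 -63.7] [123.9  81.7] 89.93
[[-84.4000015258789, -125.5999984741211], [-2.700000047683716, -125.69999694824219], [-2.5999999046325684, -1.7999999523162842], [-84.30000305175781, -1.7000000476837158]]
long x@y slope 0.0047 at0 0.31 14
short y@x slope 0.0274 at0 4.03 40
[0.09, 0.05, 1.41] [-0.001, 0.001, -0.002]
[0.09, 0.04, 1.41] [-0.001, 0.001, -0.002]
[0.09, 0.04, 1.41] [-0.001, 0.001, -0.002]
[0.09, 0.04, 1.41] [-0.001, 0.001, -0.002]
[0.09, 0.04, 1.41] [-0.001, 0.001, -0.002]
```

Emit:
{"fn": "send_rows", "kwargs": {"dp": [[0,0,1.5],[0.1,0,1.5],[0.1,0,1.5],[0.1,0,1.5],[0.1,0,1.1]], "rotation": [[0,0,-0.005],[0,0,0],[0,0,0],[0,0,0],[0,0,0]], "gripper": [0,0,0,0,0]}}

```text
clock: 17.1
tool_pos: [519.5, -123.6, 62.8]
tcp_rot: [-3.114, -0.399, 0.002]
force: [-0.3, 0.1, 0.9]
finger_gap: 42.9
```

Emit:
{"fn": "send_rows", "kwargs": {"dp": [[0.9,0,0],[0.8,0,0],[0.6,0,0],[0.4,0,0],[0.2,0,0]], "rotation": [[0,0,0],[0,0,0],[0,0,0],[0,0,0],[0,0,0]], "gripper": [0,0,0,0,0]}}

```text
clock: 17.73
tool_pos: [548.5, -116.5, 64.7]
tcp_rot: [-3.115, -0.399, -0.001]
force: [-0.3, -0.4, -0.1]
finger_gap: 42.4
```

Emit:
{"fn": "send_rows", "kwargs": {"dp": [[0.1,0,0],[0.1,0,0],[0.1,0,0],[0.1,0,0],[0.1,0,0]], "rotation": [[0,0,0],[0,0,0],[0,0,0],[0,0,0],[0,0,0]], "gripper": [0,0,0,0,0]}}

```text
clock: 18.35
tool_pos: [549.4, -116.3, 64.4]
tcp_rot: [-3.115, -0.4, 0.013]
force: [-11.8, -4.6, 9.1]
finger_gap: 42.4
```

Run:
```python
from h import *
meas("w13")
```

```text
18.35 tcp [-96.2 -79.9  64.4] F [-11.8  -4.6   9.1] head 0.2551618166917932
plate rect [-45.2 -63.8] [ 86.2 123.5] 0.23
[[-88.5, -2.200000047683716], [-88.0, -125.69999694824219], [-1.7999999523162842, -125.4000015258789], [-2.299999952316284, -1.899999976158142]]
long x@y slope -0.0018 at0 -0.47 40
short y@x slope 0.0142 at0 5.7 40
```

Emit:
{"fn": "send_rows", "kwargs": {"dp": [[-1,0,0],[-2,0,-1],[0,0,-5],[0,0,-5],[0,0,-5]], "rotation": [[0,0,0],[0,0,0],[0,0,0],[0,0,0],[0,0,0]], "gripper": [0,0,0,0.5,1]}}

```text
clock: 19.02
tool_pos: [523.8, -122.8, 225.8]
tcp_rot: [-3.115, -0.399, -0.002]
force: [0.8, -1.0, 0.6]
finger_gap: 6.7
```

```bash
cat > hd.py <<'E'
from h import *
np.set_printoptions(precision=1,suppress=True)
def handle(p,d,ci):
    b,g,r=[p[...,i].astype(int) for i in range(3)]
    m=((r>100)&(r>b+60)&(r>g+60)&(d>0)).astype(np.uint8); n,L,st,_=cv2.connectedComponentsWithStats(m)
    for k in range(1,n):
        if st[k,4]<150: continue
        v,u=np.nonzero(cv2.erode((L==k).astype(np.uint8),np.ones((3,3)))); 
        if len(u)<20: continue
        D=depthpts(ci,np.c_[u,v],d);Q=np.array([N(x) for x in D]);c=np.median(Q,0)
        if abs(c[0])>150 or abs(c[1])>250: continue
        for a in range(30,140,12):
            s=Q[(Q[:,1]>=a)&(Q[:,1]<a+12)]
            if len(s)>4: t=s[s[:,2]>=np.percentile(s[:,2],50)]; print(a,"x mid",(np.percentile(s[:,0],2)+np.percentile(s[:,0],98))/2,"top z",np.percentile(s[:,2],95),"ymean",t[:,1].mean())
z=np.load("w1.npz",allow_pickle=True);handle(z["p"],z["d"],z["ci"][0])
E
python3 - <<'E'
from hd import *
o=robot.get_obs();print("tcp",N(o["tool_pos"]),o["force"])
z=np.load("top0.npz");handle(z["p"],z["d"],robot.camera_info("top"))
E
```

```text
54 x mid -41.98936779836332 top z 183.1813904438237 ymean 63.569505543258536
66 x mid -41.68352682199933 top z 198.24247371796739 ymean 74.76427007989157
78 x mid -41.87290457415804 top z 213.82665056623466 ymean 86.83651361124474
90 x mid -41.90614764282335 top z 225.59428808797782 ymean 98.02309755888413
102 x mid -41.95596914191714 top z 225.2415669618958 ymean 103.07121962743737
tcp [-122.6  -79.9  225.8] [ 0.8 -1.   0.6]
```

Run:
```python
from h import *
rows(W(-42,97,240),tgtR(YAW),5)
```

```text
[1.63, -3.53, -0.28] [-0.0, -0.0, 0.001]
[1.63, -3.53, -0.28] [-0.0, -0.0, 0.001]
[1.62, -3.53, -0.28] [-0.0, -0.0, 0.001]
[1.62, -3.54, -0.28] [-0.0, -0.0, 0.001]
[1.62, -3.54, -0.28] [-0.0, -0.0, 0.001]
```

Emit:
{"fn": "send_rows", "kwargs": {"dp": [[0,0,-1.4],[2.0,-4.4,0],[2.0,-4.4,0],[2.1,-4.4,0],[2.0,-4.4,0]], "rotation": [[0,0,0.005],[0,0,0],[0,0,0],[0,0,0],[0,0,0]], "gripper": [1,1,1,1,1]}}

```text
clock: 19.65
tool_pos: [558.3, 69.2, 237.0]
tcp_rot: [-3.115, -0.391, 0.003]
force: [0.6, -1.0, 0.3]
finger_gap: -0.4
```

Run:
```python
from h import *
o=robot.get_obs();print(N(o["tool_pos"]),o["finger_gap"],o["clock"])
p,d=robot.grab_frame("side");cv2.imwrite("pics/s2.png",cv2.resize(p[100:300,230:480],None,fx=3,fy=3))
```

```text
[-41.61365659  97.55909639 236.9743442 ] -0.3807844411677044 19.65
```

View pics/s2.png

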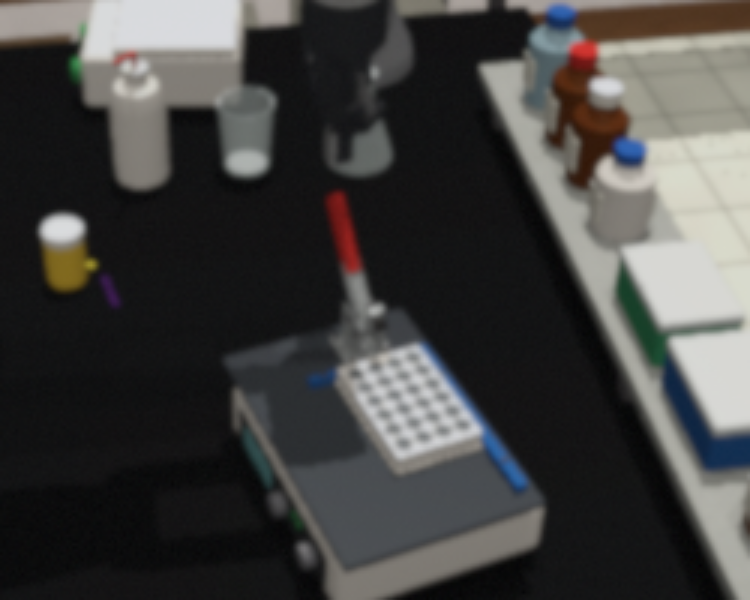

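The side view shows the plate in the corner at (410,405), with the fingertip (345,160) directly above the handle end (337,195). Pressing down now.

Emit:
{"fn": "send_rows", "kwargs": {"dp": [[0,0,1.5],[0,0,1.0],[0,0,0.8],[0,-0.1,0.8],[0,-0.1,0.8]], "rotation": [[0,0,0],[0,0,0],[0,0,0],[0,0,0],[0,0,0]], "gripper": [1,1,1,1,1]}}

```text
clock: 20.32
tool_pos: [557.7, 72.9, 192.9]
tcp_rot: [-3.108, -0.389, -0.0]
force: [-12.6, 12.4, 24.8]
finger_gap: 0.1
```

```bash
cat > st.py <<'E'
from h import *
from hd import handle
o=robot.get_obs();print(round(o["clock"],2),N(o["tool_pos"]),"F",np.round(o["force"],1))
handle(*robot.grab_frame("top"),robot.camera_info("top"))
E
sed -i '/^z=np.load/d' hd.py; sed -i 's/if st\[k,4\]<150/if st[k,4]<25/; s/if len(u)<20/if len(u)<5/; s/len(s)>4/len(s)>1/' hd.py; python3 st.py
```

```text
20.32 [-41.4 101.3 192.9] F [-12.6  12.4  24.8]
```

Emit:
{"fn": "send_rows", "kwargs": {"dp": [[0,0,-1.5],[0,0,-1.5],[0,1.3,0],[0,1.1,0],[0,0,0]], "rotation": [[0,0,0],[0,0,0],[0,0,0],[0,0,0],[0,0,0]], "gripper": [1,1,1,1,1]}}

```text
clock: 21.0
tool_pos: [564.1, 44.8, 218.5]
tcp_rot: [-3.116, -0.388, 0.003]
force: [-0.0, 0.3, -0.0]
finger_gap: -0.5
```

Run:
```python
from h import *
np.set_printoptions(precision=1,suppress=True)
o=robot.get_obs();print(N(o["tool_pos"]),o["force"],o["tcp_rot"])
ci=robot.camera_info("wrist");p,d=robot.grab_frame("wrist");cv2.imwrite("pics/w14.png",p)
b,g,r=[p[...,i].astype(int) for i in range(3)]
v,u=np.nonzero((r>90)&(r>b+50)&(r>g+50)&(d>0)); P=np.array([N(x) for x in depthpts(ci,np.c_[u,v],d)])
k=(abs(P[:,0]+42)<25);P=P[k];print(len(P),P.min(0),P.max(0))
for a in range(50,120,8):
    s=P[(P[:,1]>=a)&(P[:,1]<a+8)]
    if len(s): print(a,np.median(s,0),s.max(0),s.min(0))
```

```text
[-42.1  72.5 218.5] [-0.   0.3 -0. ] [-3.1 -0.4  0. ]
2189 [-49.6  53.6 162.4] [-34.6 109.1 228. ]
50 [-41.1  56.5 170.9] [-36.4  58.  174.7] [-47.9  53.6 162.4]
58 [-40.3  61.9 177.8] [-35.4  65.9 185.4] [-48.7  58.  167.9]
66 [-39.1  70.2 187.6] [-34.8  73.6 196.6] [-49.   66.  173.1]
74 [-38.8  78.  198.5] [-34.6  82.  207.1] [-49.2  74.2 179.6]
82 [-38.8  86.1 209.1] [-34.7  90.  218.2] [-49.2  82.  190.1]
90 [-39.1  94.1 220.1] [-34.9  98.  227.7] [-49.6  90.  200.2]
98 [-40.1 101.3 224.2] [-34.7 106.  228. ] [-49.6  98.  211.3]
106 [-42.5 107.1 221.3] [-36.7 109.1 223.1] [-48.7 106.  219.2]
```

View pics/w14.png

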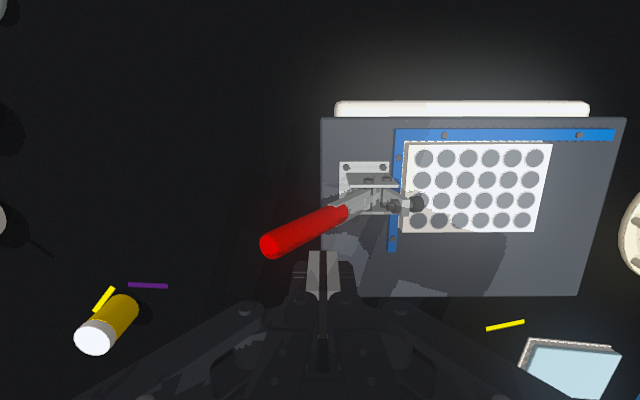

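The wrist view shows the handle still open, its end at about (270,245), and the plate in the fence corner. The earlier contact was on the end cap, so I'll press farther in and follow the arc.

Emit:
{"fn": "send_rows", "kwargs": {"dp": [[0,-0.45,1.3],[0,0,1.2],[0,-0.5,0.4],[0,-0.7,0.5],[0,-0.65,0.5]], "rotation": [[0,0,0],[0,0,0],[0,0,0],[0,0,0],[0,0,0]], "gripper": [1,1,1,1,1]}}

```text
clock: 21.68
tool_pos: [558.8, 67.7, 180.6]
tcp_rot: [3.115, 0.391, 0.0]
force: [0.3, -6.0, 0.7]
finger_gap: -0.4
```

```bash
cat > st.py <<'E'
from h import *
np.set_printoptions(precision=1,suppress=True)
o=robot.get_obs();print(round(o["clock"],2),N(o["tool_pos"]),"F",np.round(o["force"],1))
ci=robot.camera_info("wrist");p,d=robot.grab_frame("wrist");cv2.imwrite(f"pics/h{int(o['clock']*100)}.png",p)
b,g,r=[p[...,i].astype(int) for i in range(3)]
v,u=np.nonzero((r>90)&(r>b+50)&(r>g+50)&(d>0)); P=np.array([N(x) for x in depthpts(ci,np.c_[u,v],d)])
P=P[(abs(P[:,0]+42)<25)&(P[:,2]>100)]
for a in range(50,170,10):
    s=P[(P[:,1]>=a)&(P[:,1]<a+10)]
    if len(s)>3: print(a,"med",np.median(s,0),"max",s.max(0))
E
python3 st.py
```

```text
21.68 [-41.6  95.9 180.6] F [ 0.3 -6.   0.7]
60 med [-40.3  65.5 170.6] max [-35.9  69.9 177. ]
70 med [-38.8  75.5 178.9] max [-34.9  80.  186.5]
80 med [-38.3  84.8 187.9] max [-34.7  90.  195.5]
90 med [-36.   94.6 194.1] max [-34.5 100.  201.7]
100 med [-35.9 105.6 204.7] max [-31.6 109.9 218.7]
110 med [-39.3 114.3 212.9] max [-34.8 120.  217.9]
120 med [-42.5 120.5 208.9] max [-39.  121.3 209.7]
```

Emit:
{"fn": "send_rows", "kwargs": {"dp": [[0,-0.55,0.6],[0,-0.5,0.65],[0,-0.45,0.7],[0,-0.4,0.75],[0,-0.35,0.75]], "rotation": [[0,0,0],[0,0,0],[0,0,0],[0,0,0],[0,0,0]], "gripper": [1,1,1,1,1]}}

```text
clock: 22.35
tool_pos: [553.1, 91.4, 147.8]
tcp_rot: [-3.115, -0.392, -0.001]
force: [-4.1, -0.3, 6.2]
finger_gap: 0.0
```

```bash
python3 st.py
```

```text
22.35 [-41.2 120.4 147.8] F [-4.1 -0.3  6.2]
70 med [-40.7  75.9 154.4] max [-35.8  79.9 157.7]
80 med [-39.6  85.4 157.5] max [-34.9  90.  161.3]
90 med [-39.2  95.1 161.3] max [-34.7 100.  165.6]
100 med [-38.5 104.4 164.7] max [-34.5 110.  168.9]
110 med [-36.1 112.9 165.8] max [-34.7 119.6 170.3]
120 med [-35.7 126.7 168.1] max [-30.9 130.  186.6]
130 med [-37.6 136.4 175.9] max [-34.6 140.  180.4]
140 med [-39.8 141.3 174.7] max [-35.2 143.9 178.7]
```

Emit:
{"fn": "send_rows", "kwargs": {"dp": [[0,-0.25,0.8],[0,-0.2,0.8],[0,-0.15,0.7],[0,-0.1,0.6],[0,0,0.3]], "rotation": [[0,0,0],[0,0,0],[0,0,0],[0,0,0],[0,0,0]], "gripper": [1,1,1,1,1]}}

```text
clock: 23.02
tool_pos: [550.8, 97.3, 113.1]
tcp_rot: [-3.116, -0.391, 0.002]
force: [0.1, -0.7, 0.1]
finger_gap: -0.1
```

```bash
python3 st.py
```

```text
23.02 [-42.  126.6 113.1] F [ 0.1 -0.7  0.1]
70 med [-40.7  78.4 138.2] max [-35.9  80.  140.1]
80 med [-40.5  85.3 138.2] max [-34.7  90.  140.9]
90 med [-39.4  94.9 137.8] max [-34.7 100.  140.8]
100 med [-39.4 105.  137.7] max [-34.4 110.  140.8]
110 med [-37.1 114.1 136.5] max [-34.8 119.8 140.1]
120 med [-35.7 125.3 132.7] max [-34.6 130.  135.9]
130 med [-36.4 136.3 135.4] max [-32.  140.  151.3]
140 med [-39.1 145.  137.5] max [-34.6 150.  140.8]
150 med [-40.6 150.2 136.2] max [-38.6 150.3 137.9]
```

The handle is level (top z 140 along its length) and the force is zero, so it snapped locked. Lifting away to check.

Emit:
{"fn": "send_rows", "kwargs": {"dp": [[0,0,-3],[0,0,-5],[0,0,-5],[0,3,-4],[0,5,0]], "rotation": [[0,0,0],[0,0,0],[0,0,0],[0,0,0],[0,0,0]], "gripper": [1,1,1,1,1]}}

```text
clock: 23.7
tool_pos: [574.1, 19.7, 289.8]
tcp_rot: [3.115, 0.396, 0.017]
force: [0.0, -1.0, 0.1]
finger_gap: 0.0
```

```bash
python3 st.py; python3 -c "
from h import *
meas('w15')"
```

```text
23.7 [-38.6  45.7 289.8] F [ 0.  -1.   0.1]
70 med [-42.2  77.8 137.5] max [-36.   79.9 140.1]
80 med [-41.6  85.2 138.2] max [-35.1  90.  140.5]
90 med [-41.5  95.1 137.9] max [-35.3 100.  140.4]
100 med [-41.4 105.1 137.8] max [-35.3 110.  140.9]
110 med [-41.4 115.  138. ] max [-35.4 119.9 140.6]
120 med [-41.3 125.1 137.9] max [-35.2 129.9 140.6]
130 med [-41.5 135.1 138.1] max [-35.3 139.8 140.7]
140 med [-41.4 144.8 137.7] max [-35.4 149.8 140.4]
23.75 tcp [-40.3  38.5 287.1] F [ 0.  -3.9 -0.5] head -6.037129567353981
plate rect [-42.8 -63. ] [125.6  82.3] 89.81
[[-84.0999984741211, -125.69999694824219], [-1.7999999523162842, -125.9000015258789], [-1.399999976158142, -0.4000000059604645], [-83.69999694824219, -0.10000000149011612]]
long x@y slope -0.0017 at0 0.25 40
short y@x slope -0.0065 at0 0.61 33
```

Emit:
{"fn": "send_rows", "kwargs": {"dp": [[0,0,-2],[0,0,0],[0,0,0],[0,0,0],[0,0,0]], "rotation": [[0,0,0],[0,0,0],[0,0,0],[0,0,0],[0,0,0]], "gripper": [1,1,1,1,1]}}

```text
clock: 24.42
tool_pos: [570.7, 19.8, 303.2]
tcp_rot: [-3.116, -0.392, 0.002]
force: [0.5, -0.3, 0.2]
finger_gap: 0.0
```

```bash
python3 -c "
from h import *
meas('w16'); robot.sign_off()"
```

```text
24.43 tcp [-41.8  46.6 303.2] F [ 0.5 -0.3  0.2] head 0.2501597032358722
plate rect [-42.2 -63. ] [ 81.7 125.5] 0.12
[[-83.19999694824219, -0.30000001192092896], [-83.0, -125.80000305175781], [-1.2000000476837158, -125.69999694824219], [-1.5, -0.10000000149011612]]
long x@y slope -0.0024 at0 0.6 40
short y@x slope 0.001 at0 1.06 32
the job is handed in; nothing more can be done
```

The plate is seated in the corner of the two blue fences, the clamp is locked, and the job was handed in at about 24 s. I pushed the plate against the long fence, then the short fence, then the long fence again, until the force rose to about 11–13 N each time. Then I pressed the red handle down along its arc until it snapped level.

**Last checks:**
- **Plate:** its centre measured (-42.2, -63.0) mm from the nest corner, against (-42.8, -63.9) mm ideal. It sits square within about 0.002 rad.
- **Clamp:** the top of the handle reads about 140 mm along its whole length, so it is level and locked.
- **Robot:** the gripper is clear, with no contact force.

**What went wrong or disagreed:**
- **Fingertips:** they end about 31 mm above the stated TCP, so my first push passed over the plate without touching it. I then allowed for the offset.
- **Handle:** my first press landed on the end cap, with up to about 30 N of force. I lifted off and pressed farther in.
- **Fence-to-plate gap:** the camera edge fits disagree by about 1–2 mm, so I judged flushness from the contact forces and the plate's centre.
- **Bystanders:** I did not measure their positions again at the end. The gripper stayed clear of them throughout.
- **Final picture:** the last close-up could not be viewed because the picture limit was reached, so the final checks are measurements only.

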